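# Gauge the depth of a blind hole

### The arm

A 6-joint arm with a two-finger parallel gripper is mounted at the origin on a cart in front of the work surface, level with it; the furniture and walls round the work are solid. World frame = base frame: x ahead of the robot, y to its left, z up, the work surface at z = 0. Lengths are in m, angles in rad, forces in N, time in s.
With the tool pointing down it reaches from about 0.375 to 0.975 m from the base axis. Payload 3.8 kg.
Tool frame: the origin (TCP) lies midway between the tips of the shut fingers; the grasp point (between the pads) lies 19 mm behind it; z points along the fingers, y is the line along which they close (so a half turn about z gives the same grasp; the last joint's range is limited). The gripper opens to 85 mm and grips with 20 to 120 N. Pads are 22 mm wide; open, the fingers measure 114 mm over their backs; the gripper's body (76 mm by 85 mm) begins 54 mm behind the grasp point. The pads swing forward as they close: fully open they stand 13 mm farther back than shut.
Start: joints at [-1.146, 0.264, 1.604, -0, 1.274, -0.037], TCP at [0.301, -0.604, 0.231] pointing down, gripper open.
Joint ranges: [-2.63, 2.63], [-0.94, 2.18], [0.31, 2.57], [-1.31, 4.45], [0, 2.66], [-2.55, 2.55]. Speed limits (rad/s): [2.57, 2.57, 3.14, 3.14, 3.14, 3.14].

### API

Orientations are given as a rotation vector (axis times angle).
In Python, from workcell import bot gives the robot as it stands.
- The arm moves only by the tool servo_tool, never from a script. Its argument "series" is a list of rows, each a list of 7 numbers: the shift along the world's x, y, z in units of 0.15 m (1.0 is 0.15 m), then the turn, a rotation vector about the world's x, y, z in units of 180 degrees (1.0 is 180 degrees), then the closure, from 0 (fully open) to 1 (shut). A call has 1 to 20 rows; each row is the pose to reach, as a shift and turn from the pose commanded when the call began, turning the shorter way round; what a row does not reach only later rows make up. A row lasts 1/10 s, in which the tool goes at most 50 mm and 8.59 degrees, less where a joint would pass 70% of its speed; a pose out of reach is approached as far as the arm can. A call with a number of a shift or a turn outside -1 to 1 is refused whole. A call with a gripper value outside its range is refused whole. The fingers move at their own pace and stop on an object; "newtons" is the grip in N (left out, the last holds). Time passes only in rows, so rows that repeat a pose let the fingers close. It gives the time, the measured TCP pose, the force, the opening and the grip force at its end, in the units of the state.
- bot.read_state(): the state, without advancing time (a new reading comes with each control period).
- bot.read_camera(name): name is "side" or "top"; returns the picture (420x560x3 uint8, red, green, blue); there is no depth.
- bot.camera_info(name): a dict with "vertical_fov" (degrees; the focal length in pixels is half the picture's height over the tangent of half this angle, whatever the lens; pixels are square), "cx", "cy" (the principal point, pixels), "R" (3x3) and "t" (3): a world point X has camera coordinates R X + t. Camera axes: x right, y down, z forward; pixel columns grow to the right and rows downward; lengths in m; the calibration is good to about 2 mm. A picture is of the moment at which its call begins. camera_info takes no time and is no camera call.
- bot.finish_job(): hands the job in; it is judged then, once.
Trained networks look in the newest picture that a camera, given by its name, has taken for a name from the list of things; names that differ only in an ending like _2 or _b are one class to them, and where a whole thing is asked for, a point or a joint stands for the part that bears it (a point fixed in the world has none). Each returns a list of dicts, best first, with "score" (0 to 1); they miss things now and then, are a little off and sometimes report something else, mostly with a low value. They report only what shows in the picture. A call takes as long as a camera call. They do not tell look-alikes from the thing itself.
- bot.recognise(target, camera): "box" ([left, top, right, bottom] as shares, 0 to 1, of the picture: columns of its width, rows of its height, round what is visible of it).
- bot.trace(target, camera): "mask" (420x560 bool, what is visible of it) and "box" ([left, top, right, bottom] as shares, 0 to 1, of the picture: columns of its width, rows of its height, round what is visible of it).
- bot.mark_of(target, camera): "at" ([row, column] as shares, 0 to 1, of the picture: columns of its width, rows of its height: a listed point, or the origin of a listed thing).
The state is a dict: "time": time; "q": joint angles; "joint_vel": joint speeds; "joint_torque": joint torques, N m; "tool_pos": TCP position; "tcp_rot": TCP orientation; "wrist_force": force on the tool from outside, world axes, zero at the start; "torque": the same for the moment, N m; "width": opening from 0.0 (shut) to 1.0 (fully open); "grip_force": force on a finger pad.
Only numpy, scipy, OpenCV 4.12 (cv2) and the standard library are available. Lean on these libraries where they do the work, as an engineer would, in place of code of your own. Each camera call takes 0.05 s, during which the arm holds its last target. There are 200 camera calls.

### The job

Check how deep the blind hole is in the round steel part that stands in the corner stop: set the depth gauge flat on top of the part with its rod over the hole, and press the rod down gently, with no more than 20 N, until it rests on the bottom of the hole. Then lift the gauge off without shifting the rod and stand it back in its rest, so that the depth can be read from it. Leave the part in the stop, and do not disturb the other parts or the things lying about.

Things in the scene. Friction and masses are not known exactly. Their poses are not given: they have to be found in the camera images.
- gauge: depth gauge, loose, 0.4 kg: steel foot beam 90 mm long (its x), 22 mm wide (y), 8 mm thick, on its middle a hub block 26 mm (x) by 22 mm (y) that reaches to 30 mm above the underside; grip the hub across y. A small brass screw, not needed, sticks out 15 mm from the hub's -x side. Origin: centre of the foot's underside, on the rod's axis; z up
- gauge_rod (a joint): how far the gauge's rod sticks out below the underside of the foot, m: 0 is flush, 0.027 fully out; this is the gauge's reading. The rod, 7 mm diameter with a tapered tip, runs through the middle of the hub; it is held by friction of about 3.5 N, slides down when its head is pressed and stays where it is left
- rod: the shaft of the gauge's rod, 7 mm diameter, 60 mm long; origin: centre of its lower end, the tip, z up
- rod_head (a point): centre of the top of the rod's head, a dark steel disc 15 mm in diameter and 6 mm thick; it stands 65 mm above the rod's tip, so 65 mm less the reading above the foot's underside
- rest: black plastic cradle fixed to the bench, holds the gauge at the start: base 104 x 58 mm, two uprights 12 mm thick, 36 mm either side of the centre along its x, each with a notch 31 mm wide and 8.5 mm deep; the foot beam lies along the rest's x in the two notches (either end first), the rod hangs free between. Origin: centre of the underside
- rest_seat (a point): where the origin of the gauge lies when it stands properly in the rest: midway between the notches, 41 mm above the bench; axes as the rest
- v_stop: dark steel corner stop screwed to the bench: two bars 24 mm high at 90 degrees that open towards its -x, against which one round part stands. Origin: on the bench where the part's centre belongs
- v_seat (a point): on the bench, where the centre of the part in the corner stop belongs
- part_1: loose turned steel foot, 0.6 kg: 64 mm wide flange 10 mm thick, 52 mm wide body, flat top 38 mm above the bench; a flat-bottomed blind hole, 9 mm diameter, runs down from its centre. It stands in the corner stop. Its hole is 10 to 24 mm deep, each time different and unknown (hole_bottom_c0 in the rules is 3.5 mm under its bottom). Origin: centre of the underside, z up
- part_2: loose turned steel foot, 0.6 kg: 64 mm wide flange 10 mm thick, 52 mm wide body, flat top 38 mm above the bench; a flat-bottomed blind hole, 9 mm diameter, runs down from its centre. It looks like part_1 and waits farther back. Origin: centre of the underside, z up
- part_3: loose turned steel foot, 0.6 kg: 64 mm wide flange 10 mm thick, 52 mm wide body, flat top 38 mm above the bench; a flat-bottomed blind hole, 9 mm diameter, runs down from its centre. It looks like part_1 and waits farther back. Origin: centre of the underside, z up
- pen: bystander, lying loose: blue pen, 142 x 8 mm; origin: centre of its underside
- note_pad: bystander, lying loose: small square pad of sticky notes, 51 x 51 x 10 mm; origin: centre of its underside
- marker: bystander, lying loose: white marker with a black cap, 133 x 15 mm; origin: centre of its underside
- eraser: bystander, lying loose: eraser, 58 x 28 x 13 mm; origin: centre of its underside
- side_cutters: bystander, lying loose: side cutters, 121 x 45 x 11 mm; origin: centre of its underside
Things that resemble listed ones, but are neither listed nor needed, are in the scene too. What is shaped like the gauge but brown or red is not meant.

How it is judged:
On the way:
1. the gauge stands flat on the part in the corner stop and its rod is pressed (over 1 N) onto the bottom of the hole (z of hole_bottom_c0 in the frame of rod between -0.0045 and -0.0025 m and contact force between rod and hole_bottom_c0 above 1 N and z of gauge in the frame of part_1 between 0.0365 and 0.0395 m and angle between gauge's own z axis and vertical below 0.04 rad and horizontal distance between part_1 and v_seat below 0.012 m and angle between part_1's own z axis and vertical below 0.05 rad), for 0.1 s.
At the end, for the whole second after the job is handed in: Gauge in its rest: within 15 mm lengthwise, 2.5 mm of the seat's height, 0.06 rad of upright, at rest; rod out by the depth of the hole in the part in the corner stop, within 1.2 mm; that part still upright in the stop, within 12 mm of its place (z of hole_bottom_c0 in the frame of rod between -0.0077 and -0.0053 m and z of gauge in the frame of rest_seat between -0.0025 and 0.0025 m and horizontal distance between gauge and rest_seat below 0.015 m and angle between gauge's own z axis and vertical below 0.06 rad and linear speed of gauge below 0.01 m/s and horizontal distance between part_1 and v_seat below 0.012 m and angle between part_1's own z axis and vertical below 0.05 rad); the robot touches nothing.
It fails at once if the rod presses on a part with more than 20 N (contact force between rod and part_1 above 20 N or contact force between rod and part_2 above 20 N or contact force between rod and part_3 above 20 N).
It fails at once if a waiting part is moved by more than 15 mm or the part in the corner stop by more than 15 mm (distance of any of part_1, part_2, part_3 from where it was at the start of the episode above 0.015 m).
It fails at once if the pen, note pad, marker, eraser or side cutters is moved by more than 20 mm (distance of any of pen, note_pad, marker, eraser, side_cutters from where it was at the start of the episode above 0.02 m).
It also fails if it takes over 72 s, if anything falls off the work surface, if the arm or the gripper's body presses on something with over 40 N, if the wrist force passes 120 N, or if a joint passes its speed limit or range.

## Working session

There is one attempt and no reset: what is moved stays moved. The work goes in short steps, Python scripts to look and compute and a tool call to move; the robot and the scene stay as the last step left them, time stands still between calls to the robot, and variables do not carry over. Pictures are saved under pics/ and viewed, at most 10 in all, crops included, and the job is handed in when it is done.

Besides the shell and the picture viewer there is one more tool, called after "Call:" as name([rows], argument=value, ...), one row to a line, values as JSON. servo_tool: Moves the arm, as the interface text tells. Shifts and turns lie within -1 to 1; 1 stands for 0.15 m of shift or 180 degrees of turn. Its arguments: {"type":"object","properties":{"series":{"type":"array","items":{"type":"array","items":{"type":"number"}}},"newtons":{"type":"number"}},"required":["series"]}

```bash
mkdir -p pics
cat > h.py <<'E'
import numpy as np, cv2
from workcell import bot
def cam(n):
    c=bot.camera_info(n); f=210/np.tan(np.radians(c['vertical_fov'])/2)
    return f,c['cx'],c['cy'],np.array(c['R']),np.array(c['t'])
def ray(n,u,v,z):
    f,cx,cy,R,t=cam(n); d=R.T@np.array([(u-cx)/f,(v-cy)/f,1]); o=-R.T@t
    return o+d*(z-o[2])/d[2]
def proj(n,X):
    f,cx,cy,R,t=cam(n); p=R@np.array(X)+t
    return f*p[0]/p[2]+cx,f*p[1]/p[2]+cy
def save(n,name):
    im=bot.read_camera(n); cv2.imwrite('pics/'+name,im[:,:,::-1]); return im
E
python3 - <<'E'
from h import *
for n in('top','side'):
    save(n,n+'0.png'); print(n,bot.camera_info(n))
    for g in('gauge','rest','v_stop','part_1','rod_head','rest_seat','v_seat'):
        try:
            for r in bot.mark_of(g,n)[:5]:
                v,u=r['at'];v*=420;u*=560
                print(g,round(r['score'],2),round(u),round(v),ray(n,u,v,{'gauge':.041,'rod_head':.1,'rest_seat':.041}.get(g,0)).round(3))
        except Exception as e: print(g,e)
print(bot.read_state())
E
```

```text
top {'vertical_fov': 47.74687071188645, 'cx': 274.46508016042486, 'cy': 208.47340276231864, 'R': array([[-0.01585047, -0.99987287,  0.00173242],
       [-0.99086137,  0.01547545, -0.13399351],
       [ 0.13394966, -0.00384045, -0.9909807 ]]), 't': array([-0.05664734,  0.54641464,  1.21733039])}
gauge 0.62 322 233 [ 0.479 -0.189  0.041]
gauge 0.61 418 274 [ 0.368 -0.435  0.041]
gauge 0.58 355 279 [ 0.358 -0.27   0.041]
gauge 0.54 296 278 [ 0.363 -0.118  0.041]
rest 0.7 321 230 [ 0.489 -0.192  0.   ]
v_stop 0.88 186 213 [0.54  0.175 0.   ]
v_stop 0.63 136 249 [0.445 0.308 0.   ]
part_1 0.94 184 211 [0.548 0.181 0.   ]
part_1 0.86 267 160 [ 0.686 -0.046  0.   ]
part_1 0.71 316 158 [ 0.689 -0.183  0.   ]
rod_head 0.66 181 213 [0.528 0.17  0.1  ]
rod_head 0.58 427 271 [ 0.375 -0.438  0.1  ]
rod_head 0.56 326 228 [ 0.487 -0.192  0.1  ]
rod_head 0.42 358 279 [ 0.358 -0.268  0.1  ]
rod_head 0.41 294 278 [ 0.364 -0.111  0.1  ]
rest_seat 0.81 321 229 [ 0.488 -0.186  0.041]
v_seat 0.82 184 215 [0.536 0.182 0.   ]
v_seat 0.32 368 243 [ 0.453 -0.317  0.   ]
side {'vertical_fov': 42.59850508454243
[... 1017 characters left out ...]
]
{'time': 0.8, 'q': array([-1.14588639e+00,  2.63854320e-01,  1.60398539e+00,  1.39920093e-05,
        1.27370338e+00, -3.69096238e-02]), 'joint_vel': array([-8.69877008e-04,  1.84786760e-03, -1.38238742e-03, -1.20575668e-03,
       -9.89050243e-04, -5.58422094e-05]), 'joint_torque': array([-1.08917986e-03, -5.14982128e+01, -3.67697167e+01, -5.07548179e-05,
        6.41362985e-04, -2.77121387e-06]), 'tool_pos': array([ 0.30076264, -0.60429289,  0.23131844]), 'tcp_rot': array([3.05816697e+00, 7.18978313e-01, 3.56312279e-05]), 'wrist_force': array([-0.41894878,  0.26850443, -0.52185583]), 'torque': array([ 0.0152882 , -0.05756976,  0.03188503]), 'grip_force': 0.0, 'width': 1.0052581436025438}
```

View pics/top0.png

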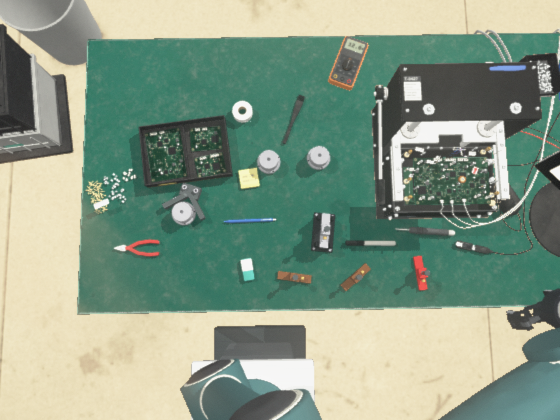

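View pics/side0.png

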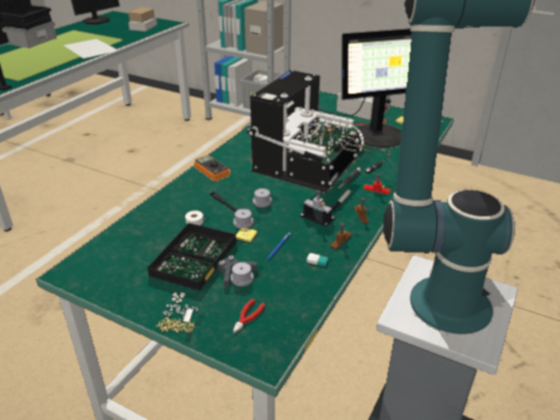

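The top view shows the rest with the gauge at about (323,232), the stop with the part at (183,212), and brown and red look-alikes at (295,278), (355,278) and (420,273). I'll zoom in to refine the poses.

Run:
```python
from h import *
a=cv2.imread('pics/top0.png'); b=cv2.imread('pics/side0.png')
z=lambda im,u,v,s:cv2.resize(im[v-s*3//4:v+s*3//4,u-s:u+s],(400,300),interpolation=cv2.INTER_CUBIC)
cv2.imwrite('pics/z0.png',np.vstack([np.hstack([z(a,323,232,28),z(a,183,207,28)]),np.hstack([z(b,318,206,28),z(b,243,272,28)])]))
for n in('top','side'):
    bot.read_camera(n)
    for g in('gauge','rest','part_1','v_stop'):
        for r in bot.trace(g,n)[:4]:
            m=r['mask'].astype(np.uint8); M=cv2.moments(m)
            if M['m00']<5: continue
            u,v=M['m10']/M['m00'],M['m01']/M['m00']
            rc=cv2.minAreaRect(cv2.findNonZero(m))
            print(n,g,round(r['score'],2),(round(u,1),round(v,1)),M['m00'],np.round(rc[0],1),np.round(rc[1],1),round(rc[2],1))
```

```text
top gauge 0.84 (355.3, 276.7) 282.0 [355.4 277. ] [ 9.2 33.6] 48.8
top gauge 0.81 (295.7, 277.4) 287.0 [294.5 278. ] [33.7 10.3] 5.0
top gauge 0.67 (324.6, 231.5) 331.0 [323.5 230.5] [35. 11.] 90.0
top gauge 0.66 (420.4, 272.5) 360.0 [421.8 272. ] [34.6 13.7] 77.9
top rest 0.84 (321.3, 233.6) 481.0 [322.6 232.4] [21.6 38. ] 4.4
top part_1 0.88 (318.2, 157.9) 451.0 [318.2 157.8] [22.6 23.3] 45.0
top part_1 0.84 (183.4, 213.2) 459.0 [183.5 213. ] [22. 23.] 90.0
top part_1 0.77 (268.4, 161.7) 420.0 [268.6 161.7] [22.4 21.9] 63.4
top v_stop 0.25 (268.5, 161.5) 399.0 [268.5 161.5] [21.9 21.9] 63.4
side gauge 0.67 (339.7, 238.9) 167.0 [338. 237.] [12.7 22.6] 45.0
side gauge 0.62 (376.7, 187.4) 182.0 [376.2 189. ] [19.1 18.1] 54.5
side gauge 0.55 (360.4, 210.5) 165.0 [359.5 209.9] [23.4 11. ] 84.3
side gauge 0.46 (317.1, 203.4) 210.0 [318.  204.8] [22.4 19.2] 50.2
side rest 0.91 (317.0, 215.2) 463.0 [317.6 212.6] [33.3 21.3] 19.3
side part_1 0.8 (241.2, 274.6) 420.0 [241. 274.] [22. 22.] 90.0
side part_1 0.7 (261.5, 197.8) 273.0 [261.5 197.5] [17. 17.] 90.0
side part_1 0.7 (243.0, 218.5) 299.0 [243. 218.] [18. 18.] 90.0
side part_1 0.67 (317.4, 204.0) 158.0 [318.2 203.1] [23.4 10.4] 21.8
side v_stop 0.76 (231.7, 268.2) 363.0 [235.6 266.7] [25.9 39.8] 58.7
```

View pics/z0.png

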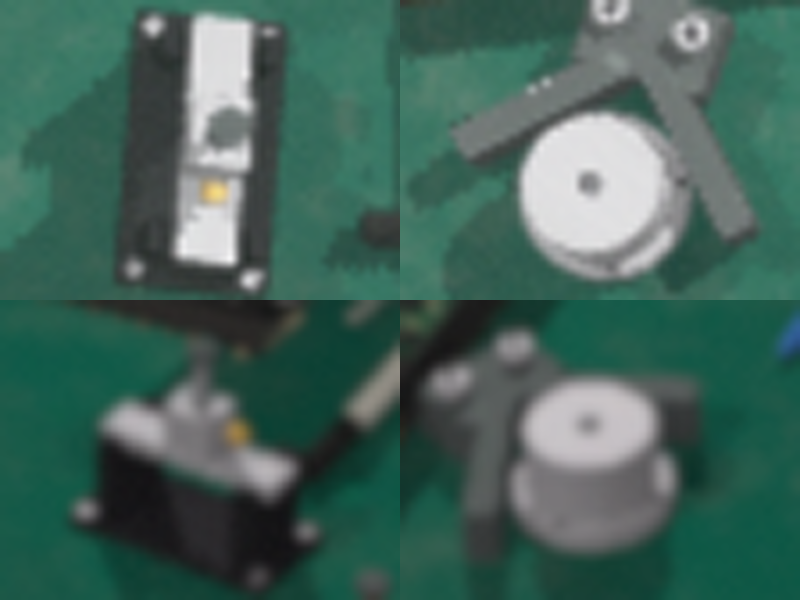

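The zoom shows the gauge along world x with its brass screw towards the robot. The head is at crop (225,130), and the part's hole is at crop (590,182) in the top view and (587,424) in the side view.

Run:
```python
from h import *
from scipy.optimize import least_squares
s=400/56
T=lambda x,y,o:(o[0]+(x+.5)/s-.5,o[1]+(y+.5)/s-.5)
tg,tp,sg,sp=(295,211),(155,186),(290,185),(215,251)
def tri(a,b):
    f=lambda X:np.r_[np.subtract(proj('top',X),a),np.subtract(proj('side',X),b)]
    r=least_squares(f,[.5,0,.05]); return r.x.round(4),r.fun.round(2)
print('head',tri(T(225,130,tg),T(203,52,sg)))
print('hole',tri(T(190,182,tp),T(187,124,sp)),ray('top',*T(190,182,tp),.038),ray('side',*T(187,124,sp),.038))
far=ray('top',*T(225,16.5,tg),.049);near=ray('top',*T(206,265,tg),.049)
print('foot',far,near,(far+near)/2,np.degrees(np.arctan2(*(far-near)[[1,0]])),np.linalg.norm(far-near))
for h in(.095,.1,.106):print(h,ray('top',*T(225,130,tg),h),ray('side',*T(203,52,sg),h))
sc=[ray('top',*T(x,y,tg),.008) for x,y in((153,25),(270,32),(133,268),(252,278))]
print('rest',np.mean(sc,0),np.degrees(np.arctan2(*(sc[0]-sc[2])[[1,0]])),np.degrees(np.arctan2(*(sc[1]-sc[3])[[1,0]])))
# side foot ends
f2=ray('side',*T(135,120,sg),.049);n2=ray('side',*T(268,175,sg),.049);print('side foot',f2,n2,(f2+n2)/2)
```

```text
head (array([ 0.4834, -0.1932,  0.0991]), array([ 0.08,  0.18, -0.25, -0.03]))
hole (array([0.5419, 0.1809, 0.0372]), array([ 0.09,  0.19, -0.22, -0.05])) [0.54228213 0.18094342 0.038     ] [0.54071614 0.1815192  0.038     ]
foot [ 0.53007838 -0.19991102  0.049     ] [ 0.43944685 -0.19026255  0.049     ] [ 0.48476261 -0.19508679  0.049     ] -6.07671700924314 0.09114365547144099
0.095 [ 0.48426465 -0.1934764   0.095     ] [ 0.48528355 -0.19942181  0.095     ]
0.1 [ 0.48381388 -0.19291483  0.1       ] [ 0.48211386 -0.19209266  0.1       ]
0.106 [ 0.48327296 -0.19224094  0.106     ] [ 0.47831022 -0.18329768  0.106     ]
rest [ 0.48463818 -0.19437702  0.008     ] -6.245938480480216 -5.995062288212629
side foot [ 0.51686772 -0.19878255  0.049     ] [ 0.44512294 -0.1871996   0.049     ] [ 0.48099533 -0.19299108  0.049     ]
```

Call:
servo_tool([
  [0.1,0.23,0,0,0,-0.045,0.3],
  [0.2,0.46,0,0,0,-0.09,0.3],
  [0.3,0.69,0,0,0,-0.135,0.3],
  [0.408,0.912,0,0,0,-0.181,0.3],
  [0.408,0.912,0,0,0,-0.181,0.3],
], newtons=40)

```text
time: 1.8
tool_pos: [0.3635, -0.4638, 0.2314]
tcp_rot: [-3.135, 0.167, -0.001]
wrist_force: [-0.4, -1.1, 0.5]
width: 0.702
grip_force: 0.0
```

Call:
servo_tool([
  [0.1,0.23,0,0,0,0,0.3],
  [0.2,0.46,0,0,0,0,0.3],
  [0.3,0.69,0,0,0,0,0.3],
  [0.408,0.912,0,0,0,0,0.3],
])

```text
time: 2.2
tool_pos: [0.4234, -0.3302, 0.2315]
tcp_rot: [3.136, -0.166, 0.001]
wrist_force: [0.5, 0.8, 0.6]
width: 0.703
grip_force: 0.0
```

Call:
servo_tool([
  [0.1,0.23,0,0,0,0,0.3],
  [0.2,0.46,0,0,0,0,0.3],
  [0.3,0.69,0,0,0,0,0.3],
  [0.402,0.912,0,0,0,0,0.3],
  [0.402,0.912,0,0,0,0,0.3],
  [0.402,0.912,0,0,0,0,0.3],
])

```text
time: 2.8
tool_pos: [0.4838, -0.1939, 0.2315]
tcp_rot: [3.136, -0.163, 0.0]
wrist_force: [-0.3, -0.1, -0.4]
width: 0.702
grip_force: 0.0
```

Call:
servo_tool([
  [0,0,-0.25,0,0,0,0.3],
  [0,0,-0.5,0,0,0,0.3],
  [0,0,-0.7,0,0,0,0.3],
  [0,0,-0.8,0,0,0,0.3],
  [0,0,-0.8,0,0,0,0.3],
])

```text
time: 3.3
tool_pos: [0.4812, -0.1943, 0.1088]
tcp_rot: [-3.135, 0.17, 0.008]
wrist_force: [0.1, 0.2, -0.2]
width: 0.697
grip_force: 0.0
```

Call:
servo_tool([
  [0,0,-0.1,0,0,0,0.3],
  [0,0,-0.2,0,0,0,0.3],
  [0,0,-0.3,0,0,0,0.3],
  [0,0,-0.4,0,0,0,0.3],
  [0,0,-0.43,0,0,0,0.3],
  [0,0,-0.43,0,0,0,0.3],
])

```text
time: 3.9
tool_pos: [0.4837, -0.1942, 0.0469]
tcp_rot: [3.137, -0.168, 0.0]
wrist_force: [-0.3, 0.1, -0.1]
width: 0.703
grip_force: 0.0
```

Run:
```python
from h import *
a=cv2.cvtColor(bot.read_camera('top'),4)
b=cv2.cvtColor(bot.read_camera('side'),4)
z=lambda im,u,v,s:cv2.resize(im[v-s*3//4:v+s*3//4,u-s:u+s],(400,300),interpolation=cv2.INTER_CUBIC)
cv2.imwrite('pics/z1.png',np.hstack([z(a,323,225,40),z(b,318,195,40)]))
```

```text
(no output)
```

View pics/z1.png

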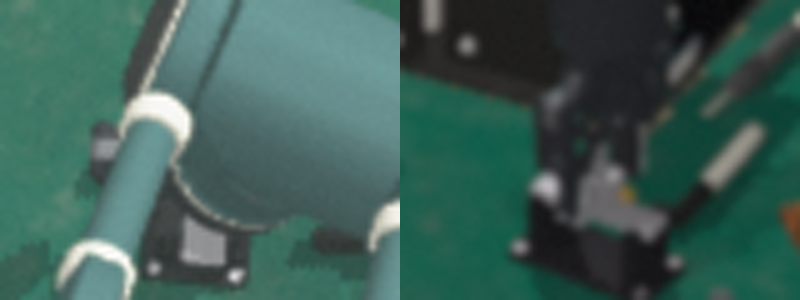

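The arm hides the gauge in the top view, but the side view shows the fingers straddling the hub. I'll close and lift slightly.

Call:
servo_tool([
  [0,0,0,0,0,0,0.6],
  [0,0,0,0,0,0,0.8],
  [0,0,0,0,0,0,1],
  [0,0,0,0,0,0,1],
  [0,0,0,0,0,0,1],
  [0,0,0,0,0,0,1],
  [0,0,0,0,0,0,1],
], newtons=50)

```text
time: 4.7
tool_pos: [0.4841, -0.1943, 0.0476]
tcp_rot: [3.136, -0.168, 0.002]
wrist_force: [-1.5, -0.8, 5.7]
width: 0.249
grip_force: 50.2
```

Call:
servo_tool([
  [0,0,0.1,0,0,0,1],
  [0,0,0.25,0,0,0,1],
  [0,0,0.4,0,0,0,1],
  [0,0,0.6,0,0,0,1],
  [0,0,0.7,0,0,0,1],
  [0,0,0.7,0,0,0,1],
  [0,0,0.7,0,0,0,1],
])

```text
time: 5.4
tool_pos: [0.4827, -0.1935, 0.1505]
tcp_rot: [-3.136, 0.168, 0.002]
wrist_force: [0.3, -0.1, -4.2]
width: 0.245
grip_force: 49.8
```

Run:
```python
from h import *
b=cv2.cvtColor(bot.read_camera('side'),4)
print(bot.read_state()['tool_pos'],bot.read_state()['wrist_force'])
z=lambda im,u,v,s:cv2.resize(im[v-s*3//4:v+s*3//4,u-s:u+s],(800,600),interpolation=cv2.INTER_CUBIC)
cv2.imwrite('pics/z2.png',z(b,318,175,44))
```

```text
[ 0.48209432 -0.19325183  0.14979862] [ 1.1843325   0.00937626 -4.73191125]
```

View pics/z2.png

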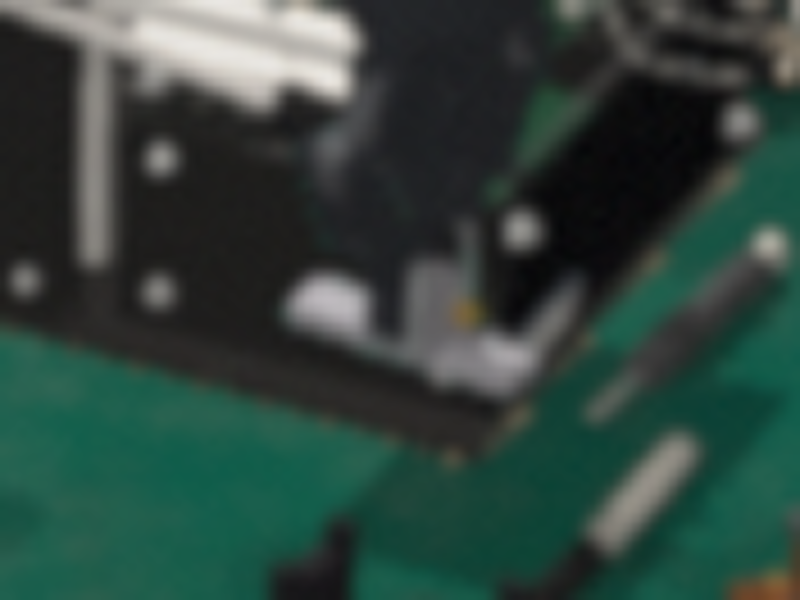

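The side view shows the gauge held level. Now I'll carry it over to the part.

Call:
servo_tool([
  [0.03,0.2,0,0,0,0,1],
  [0.07,0.45,0,0,0,0,1],
  [0.1,0.7,0,0,0,0,1],
  [0.13,0.833,0,0,0,0,1],
])

```text
time: 5.85
tool_pos: [0.501, -0.0662, 0.1492]
tcp_rot: [-3.136, 0.166, 0.007]
wrist_force: [0.5, -0.5, -4.5]
width: 0.245
grip_force: 50.3
```

Call:
servo_tool([
  [0.03,0.25,0,0,0,0,1],
  [0.07,0.5,0,0,0,0,1],
  [0.1,0.7,0,0,0,0,1],
  [0.13,0.833,0,0,0,0,1],
])

```text
time: 6.25
tool_pos: [0.5208, 0.0581, 0.1493]
tcp_rot: [-3.137, 0.165, 0.007]
wrist_force: [0.6, -0.6, -4.8]
width: 0.248
grip_force: 50.4
```

Call:
servo_tool([
  [0.03,0.25,0,0,0,0,1],
  [0.07,0.5,0,0,0,0,1],
  [0.1,0.7,0,0,0,0,1],
  [0.13,0.8,0,0,0,0,1],
  [0.13,0.833,0,0,0,0,1],
  [0.13,0.833,0,0,0,0,1],
  [0.13,0.833,0,0,0,0,1],
  [0.13,0.833,0,0,0,0,1],
])

```text
time: 7.05
tool_pos: [0.5417, 0.1796, 0.1515]
tcp_rot: [3.136, -0.17, -0.001]
wrist_force: [-0.2, -0.0, -3.9]
width: 0.243
grip_force: 50.4
```

Run:
```python
from h import *
bot.read_camera('side')
for g in ('gauge','rod','gauge_rod'):
  for r in bot.mark_of(g,'side')[:3]: print(g,r['score'],np.array(r['at'])*[420,560])
s=bot.read_state();print(s['tool_pos'],s['tcp_rot'],s['wrist_force'],proj('side',s['tool_pos']))
b=cv2.cvtColor(bot.read_camera('side'),4)
cv2.imwrite('pics/z3.png',cv2.resize(b[190:298,171:315],(800,600),interpolation=cv2.INTER_CUBIC))
```

```text
gauge 0.64 [187.32  374.192]
gauge 0.52 [240.282 240.52 ]
gauge 0.48 [215.418 364.392]
rod 0.46 [204.204 341.208]Traceback (most recent call last):
  File "<stdin>", line 4, in <module>
ValueError: it knows: eraser, gauge, marker, note_pad, part, pen, rest, rest_seat, rod, rod_head, side_cutters, v_seat, v_stop
```

Call:
servo_tool([
  [0.006,0.006,-0.2,0,0,0,1],
  [0.006,0.006,-0.4,0,0,0,1],
  [0.006,0.006,-0.55,0,0,0,1],
  [0.006,0.006,-0.613,0,0,0,1],
  [0.006,0.006,-0.613,0,0,0,1],
  [0.006,0.006,-0.613,0,0,0,1],
  [0.006,0.006,-0.613,0,0,0,1],
])

```text
time: 7.9
tool_pos: [0.5445, 0.1822, 0.0617]
tcp_rot: [-3.136, 0.168, -0.005]
wrist_force: [0.0, -0.2, -3.3]
width: 0.244
grip_force: 50.3
```

Run:
```python
from h import *
b=cv2.cvtColor(bot.read_camera('side'),4)
s=bot.read_state();print(s['tool_pos'],s['tcp_rot'],s['wrist_force'],proj('side',s['tool_pos']))
cv2.imwrite('pics/z3.png',cv2.resize(b[233:293,203:283],(800,600),interpolation=cv2.INTER_CUBIC))
```

```text
[0.54439686 0.1822681  0.06170686] [-3.13600833  0.1676993  -0.00504289] [-0.08524857  0.92854691 -4.45702966] (np.float64(239.1797529345633), np.float64(261.0598395438924))
```

View pics/z3.png

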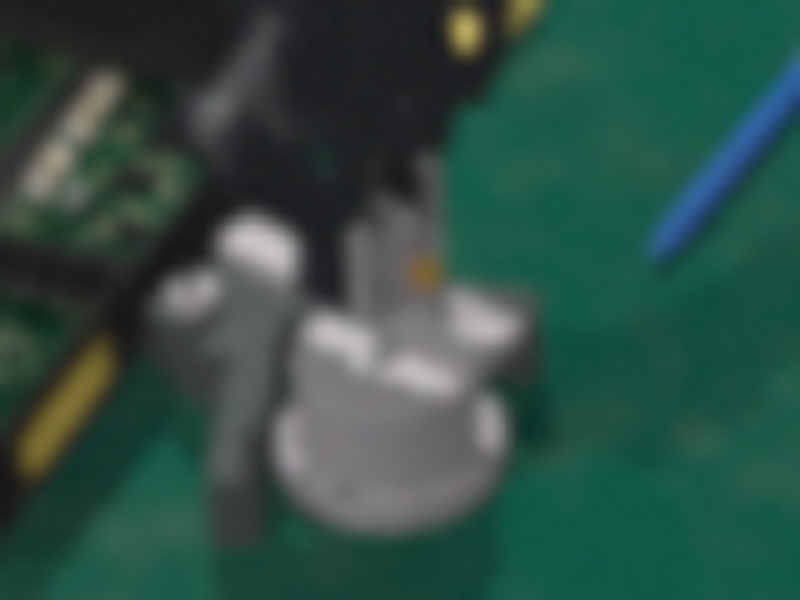

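The gauge hovers over the part, and the rod isn't visible below the foot. I'll check that the pose has settled.

Call:
servo_tool([
  [0,0,0,0,0,0,1],
  [0,0,0,0,0,0,1],
  [0,0,0,0,0,0,1],
])

```text
time: 8.25
tool_pos: [0.5431, 0.182, 0.0603]
tcp_rot: [-3.137, 0.168, -0.001]
wrist_force: [0.9, -0.2, -4.9]
width: 0.244
grip_force: 50.3
```

Call:
servo_tool([
  [0,0,0,0,0,0,1],
  [0,0,0,0,0,0,1],
  [0,0,0,0,0,0,1],
])

```text
time: 8.55
tool_pos: [0.5428, 0.1819, 0.0598]
tcp_rot: [3.137, -0.168, -0.0]
wrist_force: [0.8, -0.1, -4.4]
width: 0.25
grip_force: 50.3
```

Call:
servo_tool([
  [0,-0.008,0,0,0,0,1],
  [0,-0.008,-0.02,0,0,0,1],
  [0,-0.008,-0.04,0,0,0,1],
  [0,-0.008,-0.06,0,0,0,1],
  [0,-0.008,-0.06,0,0,0,1],
  [0,-0.008,-0.06,0,0,0,1],
  [0,-0.008,-0.06,0,0,0,1],
])

```text
time: 9.25
tool_pos: [0.5429, 0.1807, 0.0509]
tcp_rot: [-3.137, 0.168, -0.0]
wrist_force: [0.4, -0.2, -4.3]
width: 0.251
grip_force: 50.4
```

Call:
servo_tool([
  [0,0,-0.01,0,0,0,1],
  [0,0,-0.02,0,0,0,1],
  [0,0,-0.03,0,0,0,1],
  [0,0,-0.03,0,0,0,1],
  [0,0,-0.03,0,0,0,1],
  [0,0,-0.03,0,0,0,1],
])

```text
time: 9.85
tool_pos: [0.5432, 0.1808, 0.0466]
tcp_rot: [-3.137, 0.168, -0.001]
wrist_force: [0.1, 0.7, -0.9]
width: 0.244
grip_force: 50.8
```

Call:
servo_tool([
  [0,0,-0.007,0,0,0,1],
  [0,0,-0.007,0,0,0,1],
  [0,0,-0.007,0,0,0,1],
  [0,0,-0.007,0,0,0,1],
])

```text
time: 10.25
tool_pos: [0.5423, 0.1807, 0.0449]
tcp_rot: [3.137, -0.168, -0.002]
wrist_force: [-0.6, 1.0, -1.4]
width: 0.25
grip_force: 50.7
```

Call:
servo_tool([
  [0,0,-0.007,0,0,0,1],
  [0,0,-0.007,0,0,0,1],
  [0,0,-0.007,0,0,0,1],
  [0,0,-0.007,0,0,0,1],
])

```text
time: 10.65
tool_pos: [0.5424, 0.1807, 0.0447]
tcp_rot: [3.137, -0.168, -0.001]
wrist_force: [-5.3, 0.6, 5.6]
width: 0.249
grip_force: 51.6
```

Call:
servo_tool([
  [0,0,0.005,0,0,0,0.65],
  [0,0,0.005,0,0,0,0.5],
  [0,0,0.005,0,0,0,0.4],
  [0,0,0.005,0,0,0,0.4],
  [0,0,0.15,0,0,0,0.4],
  [0,0,0.4,0,0,0,0.4],
  [0,0,0.7,0,0,0,0.4],
  [0,0,1,0,0,0,0.4],
  [0,-0.3,1,0,0,0,0.4],
  [0,-0.6,1,0,0,0,0.4],
  [0,-0.9,1,0,0,0,0.4],
  [0,-1,1,0,0,0,0.4],
])

```text
time: 11.85
tool_pos: [0.5427, 0.0273, 0.1944]
tcp_rot: [3.136, -0.172, 0.001]
wrist_force: [-0.8, 0.2, -0.3]
width: 0.598
grip_force: 0.0
```

Run:
```python
from h import *
a=cv2.cvtColor(bot.read_camera('top'),4)
b=cv2.cvtColor(bot.read_camera('side'),4)
cv2.imwrite('pics/topB.png',a);cv2.imwrite('pics/sideB.png',b)
z=lambda im,u,v,s:cv2.resize(im[v-s*3//4:v+s*3//4,u-s:u+s],(400,300),interpolation=cv2.INTER_CUBIC)
z2=np.hstack([z(a,183,207,28),z(b,243,265,28)])
cv2.imwrite('pics/z4.png',z2)
```

```text
(no output)
```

View pics/z4.png

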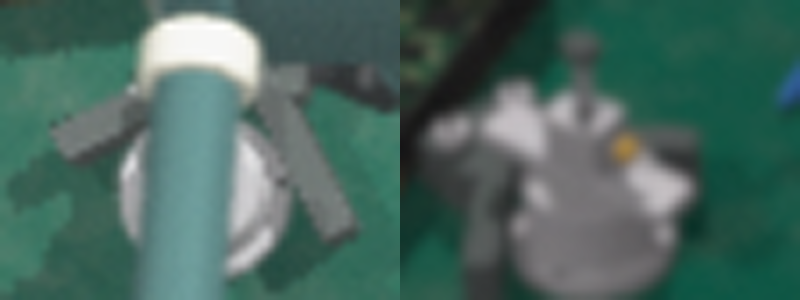

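Call:
servo_tool([
  [0,-0.3,0,0,0,0,0.4],
  [0,-0.6,0,0,0,0,0.7],
  [0,-0.9,0,0,0,0,1],
  [0,-1,0,0,0,0,1],
])

```text
time: 12.35
tool_pos: [0.5432, -0.1214, 0.1942]
tcp_rot: [3.136, -0.17, 0.001]
wrist_force: [0.1, -0.7, -0.2]
width: 0.092
grip_force: 0.0
```

Run:
```python
from h import *
a=cv2.cvtColor(bot.read_camera('top'),4)
b=cv2.cvtColor(bot.read_camera('side'),4)
for n in('top','side'):
  for g in('rod_head','gauge'):
    for r in bot.mark_of(g,n): 
      v,u=np.array(r['at'])*[420,560]
      if u<250: print(n,g,r['score'],u,v)
z=lambda im,u,v,s:cv2.resize(im[v-s*3//4:v+s*3//4,u-s:u+s],(400,300),interpolation=cv2.INTER_CUBIC)
cv2.imwrite('pics/z5.png',np.hstack([z(a,183,207,28),z(b,243,265,28)]))
for z in(.095,.099,.103):print(z,ray('side',239.8,248.9,z))
for h in (.095,.099,.103):print(h,proj('side',(.542,.181,h)),proj('top',(.542,.181,h)))
```

```text
top rod_head 0.48 176.008 207.98399999999998
top gauge 0.66 180.096 210.42
side rod_head 0.6 239.008 250.614
side gauge 0.68 242.31199999999998 270.31199999999995
0.095 [0.54811365 0.17090907 0.095     ]
0.099 [0.54530353 0.17515524 0.099     ]
0.103 [0.54249341 0.17940141 0.103     ]
0.095 (np.float64(239.74451087904458), np.float64(251.5892962615078)) (np.float64(176.77597422228803), np.float64(208.25084777230904))
0.099 (np.float64(239.6934350877827), np.float64(250.43379268416663)) (np.float64(176.45363795530255), np.float64(208.0366020896596))
0.103 (np.float64(239.64220229305394), np.float64(249.2747371683606)) (np.float64(176.12914913816144), np.float64(207.820925681942))
```

View pics/z5.png

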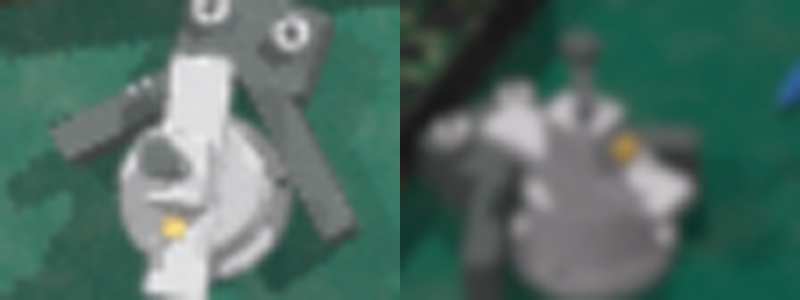

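The side view shows the head standing high with the rod pushed in, so the tip probably missed the hole. I'll measure sub-pixel offsets from averaged frames, using the brass screw, the head and the hole.

```bash
cat > m.py <<'E'
from h import *
from scipy.optimize import least_squares
def avg(n,k=5): return np.mean([bot.read_camera(n).astype(float) for _ in range(k)],0)
def cen(w,c,r=5):
    v,u=np.mgrid[:420,:560]
    for _ in range(8):
        m=w*(np.hypot(u-c[0],v-c[1])<r); c=((m*u).sum()/m.sum(),(m*v).sum()/m.sum())
    return np.round(c,2)
yel=lambda im:np.clip(np.minimum(im[...,0],im[...,1])-im[...,2]-35,0,None)
def tri(a,b):
    f=lambda X:np.r_[np.subtract(proj('top',X),a),np.subtract(proj('side',X),b)]
    r=least_squares(f,[.5,0,.05]); return r.x.round(4),r.fun.round(2)
E
python3 - <<'E'
from m import *
a0=cv2.imread('pics/top0.png')[:,:,::-1].astype(float);b0=cv2.imread('pics/side0.png')[:,:,::-1].astype(float)
a1=avg('top');b1=avg('side');np.savez('av1.npz',a=a1,b=b1)
s0=cen(yel(a0),(324.5,237.2),4),cen(yel(b0),(322.7,203),4)
s1=cen(yel(a1),(178.9,217.6),4),cen(yel(b1),(246.1,264.4),4)
print('screw',s0,tri(*s0),s1,tri(*s1))
dk=lambda im,t:np.clip(t-im.mean(2),0,None)
h=[]
for im,c in((a0,(181.2,211)),(b0,(240.7,267.9))):
    u,v=map(round,c); print(im.mean(2)[v-4:v+5,u-5:u+6].astype(int)); 
    t=np.percentile(im.mean(2)[v-4:v+5,u-4:u+5],50)-12; h.append(cen(dk(im,t),c,3))
print('hole',h,tri(*h),ray('top',*h[0],.038),ray('side',*h[1],.038))
print(a0.mean(2)[223:236,319:333].astype(int));print(a1.mean(2)[200:216,170:187].astype(int))
E
```

```text
screw (array([324.66, 237.49]), array([322.98, 203.05])) (array([ 0.4642, -0.193 ,  0.0627]), array([ 0.1 ,  0.24, -0.33, -0.03])) (array([178.95, 217.48]), array([246.14, 264.31])) (array([0.5225, 0.1823, 0.0591]), array([ 0.05,  0.12, -0.13, -0.03]))
[[224 224 224 224 224 224 222 223 224 223 223]
 [223 224 222 224 224 225 223 222 224 224 223]
 [223 224 225 223 220 219 220 223 223 224 224]
 [224 223 223 220 173 152 176 218 224 223 223]
 [225 224 223 216 141 136 150 197 222 224 223]
 [224 224 224 220 157 148 158 207 222 224 224]
 [223 223 224 224 217 194 197 221 224 223 224]
 [223 223 223 224 224 222 222 223 224 224 225]
 [222 224 223 223 225 224 224 223 223 223 224]]
[[173 185 192 196 196 196 196 196 195 190 183]
 [192 197 197 197 196 195 196 197 198 197 195]
 [197 198 197 194 187 184 187 193 197 198 197]
 [198 198 195 185 167 156 166 185 195 197 196]
 [197 198 194 178 152 139 153 180 194 196 197]
 [197 198 196 185 167 158 169 186 195 196 196]
 [197 198 197 194 189 186 188 193 195 196 194]
 [196 197 197 196 196 195 195 195 194 193 189]
 [186 190 193 194 193 193 192 192 189 182 172]]
[... 1402 characters left out ...]
 76 113 151 125 120 120 131 179 215 221 222 219 187 208 191]
 [ 66  71 101 169 148 121 118 119 121 133 174 215 221 218 179 189 195]
 [ 67  79 138 208 152 119 117 117 116 116 144 180 219 221 176 179 194]
 [ 68  93 176 212 150 122 116 115 113 111 143 155 217 219 180 183 189]
 [ 69 103 191 177 162 134 117 108 101 101 123 162 204 212 179 187 201]
 [ 72 103 166 167 166 162 161 156 138 156 168 197 204 198 176 186 203]
 [ 73  95 159 168 166 169 174 176 181 215 217 210 207 192 176 191 203]
 [ 82 107 158 165 168 186 213 217 219 217 217 219 217 187 173 179 203]
 [ 82  99 157 166 165 160 149 148 149 155 168 184 188 170 179 184 202]
 [ 83  96 155 164 164 163 160 151 135 139 129 133 136 151 191 196 205]]
```

Call:
servo_tool([
  [0,0.3,0,0,0,0,0.7],
  [0,0.6,0,0,0,0,0.4],
  [0,0.9,0,0,0,0,0.4],
  [0,1,0,0,0,0,0.4],
])

```text
time: 13.55
tool_pos: [0.5426, 0.0339, 0.1943]
tcp_rot: [-3.136, 0.164, -0.0]
wrist_force: [0.5, -0.4, 0.4]
width: 0.599
grip_force: 0.0
```

Call:
servo_tool([
  [0,0.3,0,0,0,0,0.4],
  [0,0.6,0,0,0,0,0.4],
  [0,0.9,0,0,0,0,0.4],
  [0,1,0,0,0,0,0.4],
  [0,1,0,0,0,0,0.4],
  [0,1,0,0,0,0,0.4],
  [0,1,0,0,0,0,0.4],
])

```text
time: 14.25
tool_pos: [0.5429, 0.1791, 0.1941]
tcp_rot: [3.136, -0.17, -0.0]
wrist_force: [-0.2, 0.2, -0.3]
width: 0.602
grip_force: 0.0
```

Call:
servo_tool([
  [0,0,-0.3,0,0,0,0.4],
  [0,0,-0.6,0,0,0,0.4],
  [0,0,-0.8,0,0,0,0.4],
  [0,0,-0.9,0,0,0,0.4],
  [0,0,-0.97,0,0,0,0.4],
  [0,0,-0.99,0,0,0,0.4],
  [0,0,-0.99,0,0,0,0.4],
  [0,0,-0.99,0,0,0,0.4],
  [0,0,-0.99,0,0,0,0.4],
])

```text
time: 15.15
tool_pos: [0.5441, 0.1811, 0.0473]
tcp_rot: [-3.136, 0.167, -0.004]
wrist_force: [-0.3, -0.6, 1.0]
width: 0.604
grip_force: 0.0
```

Call:
servo_tool([
  [0,0,0,0,0,0,0.6],
  [0,0,0,0,0,0,0.8],
  [0,0,0,0,0,0,1],
  [0,0,0,0,0,0,1],
  [0,0,0,0,0,0,1],
], newtons=40)

```text
time: 15.65
tool_pos: [0.5433, 0.1807, 0.0465]
tcp_rot: [-3.137, 0.168, -0.001]
wrist_force: [-1.0, -1.6, 5.7]
width: 0.251
grip_force: 40.7
```

Call:
servo_tool([
  [0,0,0.02,0,0,0,1],
  [0,0,0.02,0,0,0,1],
  [-0.003,0.01,0.02,0,0,0,1],
  [-0.003,0.01,0.02,0,0,0,1],
  [-0.003,0.01,0.02,0,0,0,1],
  [-0.003,0.01,0.02,0,0,0,1],
  [-0.003,0.01,0.005,0,0,0,1],
  [-0.003,0.01,-0.005,0,0,0,1],
  [-0.003,0.01,-0.01,0,0,0,1],
  [-0.003,0.01,-0.01,0,0,0,1],
  [-0.003,0.01,-0.01,0,0,0,1],
])

```text
time: 16.75
tool_pos: [0.5428, 0.1822, 0.0465]
tcp_rot: [-3.137, 0.168, -0.001]
wrist_force: [-5.6, -1.3, 9.7]
width: 0.248
grip_force: 41.3
```

Call:
servo_tool([
  [0,0,0.007,0,0,0,0.65],
  [0,0,0.007,0,0,0,0.45],
  [0,0,0.007,0,0,0,0.4],
  [0,0,0.1,0,0,0,0.4],
  [0,0,0.3,0,0,0,0.4],
  [0,0,0.5,0,0,0,0.4],
  [0,0,0.5,0,0,0,0.7],
  [0,0,0.5,0,0,0,1],
  [0,0,0.5,0,0,0,1],
  [0,0,0.5,0,0,0,1],
], newtons=20)

```text
time: 17.75
tool_pos: [0.5412, 0.1818, 0.1178]
tcp_rot: [3.136, -0.168, -0.004]
wrist_force: [0.1, 0.5, -0.4]
width: 0.001
grip_force: 0.0
```

Call:
servo_tool([
  [0,0,-0.02,0,0,0,1],
  [0,0,-0.03,0,0,0,1],
  [0,0,-0.04,0,0,0,1],
  [0,0,-0.05,0,0,0,1],
  [0,0,-0.06,0,0,0,1],
  [0,0,-0.06,0,0,0,1],
  [0,0,-0.06,0,0,0,1],
  [0,0,-0.06,0,0,0,1],
])

```text
time: 18.55
tool_pos: [0.5425, 0.1822, 0.1104]
tcp_rot: [-3.137, 0.168, -0.0]
wrist_force: [-0.1, 0.0, 0.5]
width: 0.0
grip_force: 0.0
```

Call:
servo_tool([
  [0,0,-0.02,0,0,0,1],
  [0,0,-0.03,0,0,0,1],
  [0,0,-0.04,0,0,0,1],
  [0,0,-0.04,0,0,0,1],
])

```text
time: 18.95
tool_pos: [0.5421, 0.1821, 0.1038]
tcp_rot: [3.137, -0.168, -0.001]
wrist_force: [-0.0, -0.0, -0.8]
width: 0.001
grip_force: 0.0
```

Call:
servo_tool([
  [0,0,-0.007,0,0,0,1],
  [0,0,-0.007,0,0,0,1],
  [0,0,-0.007,0,0,0,1],
])

```text
time: 19.25
tool_pos: [0.5424, 0.1821, 0.1032]
tcp_rot: [-3.137, 0.168, -0.0]
wrist_force: [0.3, -0.4, -0.3]
width: 0.002
grip_force: 0.0
```

Call:
servo_tool([
  [0,0,-0.005,0,0,0,1],
  [0,0,-0.005,0,0,0,1],
  [0,0,-0.005,0,0,0,1],
])

```text
time: 19.55
tool_pos: [0.5424, 0.1822, 0.1024]
tcp_rot: [-3.137, 0.168, -0.0]
wrist_force: [0.4, -0.3, 0.3]
width: 0.0
grip_force: 0.0
```

Call:
servo_tool([
  [0,0,-0.004,0,0,0,1],
  [0,0,-0.004,0,0,0,1],
  [0,0,-0.004,0,0,0,1],
])

```text
time: 19.85
tool_pos: [0.5424, 0.1822, 0.1018]
tcp_rot: [3.137, -0.168, -0.0]
wrist_force: [0.0, -0.1, 0.3]
width: -0.001
grip_force: 0.0
```

Call:
servo_tool([
  [0,0,-0.005,0,0,0,1],
  [0,0,-0.005,0,0,0,1],
  [0,0,-0.005,0,0,0,1],
])

```text
time: 20.15
tool_pos: [0.5425, 0.1822, 0.1015]
tcp_rot: [-3.137, 0.168, -0.001]
wrist_force: [-0.7, -1.3, 4.6]
width: -0.003
grip_force: 2.0
```

Call:
servo_tool([
  [0,0,-0.005,0,0,0,1],
  [0,0,-0.005,0,0,0,1],
  [0,0,-0.005,0,0,0,1],
])

```text
time: 20.45
tool_pos: [0.5426, 0.1822, 0.1008]
tcp_rot: [-3.137, 0.168, -0.001]
wrist_force: [-1.5, -0.8, 4.8]
width: -0.0
grip_force: 2.6
```

Call:
servo_tool([
  [0,0,-0.005,0,0,0,1],
  [0,0,-0.005,0,0,0,1],
  [0,0,-0.005,0,0,0,1],
])

```text
time: 20.75
tool_pos: [0.5426, 0.1822, 0.1002]
tcp_rot: [-3.137, 0.168, -0.001]
wrist_force: [-2.2, 0.6, 6.7]
width: 0.0
grip_force: 3.1
```

Call:
servo_tool([
  [0,0,-0.005,0,0,0,1],
  [0,0,-0.005,0,0,0,1],
  [0,0,-0.005,0,0,0,1],
])

```text
time: 21.05
tool_pos: [0.5426, 0.1822, 0.0996]
tcp_rot: [-3.137, 0.168, -0.001]
wrist_force: [-1.8, -0.8, 6.7]
width: -0.003
grip_force: 3.5
```

Call:
servo_tool([
  [0,0,-0.005,0,0,0,1],
  [0,0,-0.005,0,0,0,1],
  [0,0,-0.005,0,0,0,1],
])

```text
time: 21.35
tool_pos: [0.5427, 0.1822, 0.099]
tcp_rot: [-3.137, 0.168, -0.001]
wrist_force: [-2.9, -0.1, 8.1]
width: -0.002
grip_force: 3.8
```

Call:
servo_tool([
  [0,0,-0.005,0,0,0,1],
  [0,0,-0.005,0,0,0,1],
  [0,0,-0.005,0,0,0,1],
])

```text
time: 21.65
tool_pos: [0.5427, 0.1822, 0.0984]
tcp_rot: [-3.137, 0.168, -0.001]
wrist_force: [-3.8, -1.1, 7.9]
width: -0.0
grip_force: 4.0
```

Run:
```python
from m import *
b=avg('side');s1=cen(yel(b),(246.1,264.4),4);print(s1)
o=np.load('av1.npz')['b']
z=lambda im:cv2.resize(im[237:288,209:277].astype(np.uint8)[:,:,::-1],(400,300),interpolation=cv2.INTER_CUBIC)
cv2.imwrite('pics/z6.png',np.hstack([z(o),z(b)]))
```

```text
[246.09 264.49]
```

View pics/z6.png

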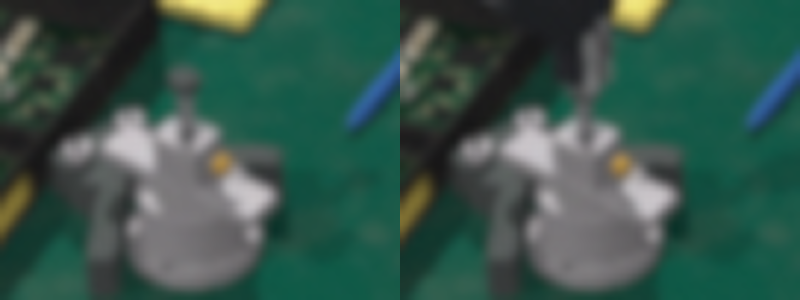

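The gauge stands upright and hasn't moved, and the head has sunk under the fingertips, so the rod is sliding into the hole. I'll keep pressing.

Call:
servo_tool([
  [0,0,-0.004,0,0,0,1],
  [0,0,-0.007,0,0,0,1],
  [0,0,-0.007,0,0,0,1],
])

```text
time: 22.2
tool_pos: [0.5428, 0.1823, 0.0975]
tcp_rot: [-3.137, 0.168, -0.001]
wrist_force: [-2.6, -0.8, 9.1]
width: 0.003
grip_force: 4.3
```

Call:
servo_tool([
  [0,0,-0.004,0,0,0,1],
  [0,0,-0.007,0,0,0,1],
  [0,0,-0.007,0,0,0,1],
])

```text
time: 22.5
tool_pos: [0.5428, 0.1823, 0.0964]
tcp_rot: [-3.137, 0.167, -0.001]
wrist_force: [-2.5, -0.4, 7.9]
width: -0.001
grip_force: 4.3
```

Call:
servo_tool([
  [0,0,-0.004,0,0,0,1],
  [0,0,-0.007,0,0,0,1],
  [0,0,-0.007,0,0,0,1],
])

```text
time: 22.8
tool_pos: [0.5428, 0.1823, 0.0953]
tcp_rot: [-3.137, 0.168, -0.001]
wrist_force: [-2.9, -0.7, 9.8]
width: 0.001
grip_force: 4.4
```

Call:
servo_tool([
  [0,0,-0.004,0,0,0,1],
  [0,0,-0.007,0,0,0,1],
  [0,0,-0.007,0,0,0,1],
])

```text
time: 23.1
tool_pos: [0.5428, 0.1823, 0.0943]
tcp_rot: [-3.137, 0.168, -0.001]
wrist_force: [-3.4, -1.1, 7.1]
width: 0.004
grip_force: 4.3
```

Call:
servo_tool([
  [0,0,-0.004,0,0,0,1],
  [0,0,-0.007,0,0,0,1],
  [0,0,-0.007,0,0,0,1],
])

```text
time: 23.4
tool_pos: [0.5428, 0.1823, 0.0933]
tcp_rot: [-3.137, 0.168, -0.001]
wrist_force: [-3.3, -1.4, 8.3]
width: 0.0
grip_force: 4.4
```

Call:
servo_tool([
  [0,0,-0.004,0,0,0,1],
  [0,0,-0.007,0,0,0,1],
  [0,0,-0.007,0,0,0,1],
])

```text
time: 23.7
tool_pos: [0.5428, 0.1823, 0.0922]
tcp_rot: [-3.137, 0.168, -0.001]
wrist_force: [-2.9, -0.7, 8.5]
width: 0.001
grip_force: 4.3
```

Call:
servo_tool([
  [0,0,-0.004,0,0,0,1],
  [0,0,-0.007,0,0,0,1],
  [0,0,-0.007,0,0,0,1],
])

```text
time: 24.0
tool_pos: [0.5428, 0.1822, 0.0911]
tcp_rot: [-3.137, 0.168, -0.001]
wrist_force: [-3.4, -2.0, 8.0]
width: 0.0
grip_force: 4.3
```

Call:
servo_tool([
  [0,0,-0.004,0,0,0,1],
  [0,0,-0.007,0,0,0,1],
  [0,0,-0.007,0,0,0,1],
])

```text
time: 24.3
tool_pos: [0.5433, 0.1824, 0.0909]
tcp_rot: [-3.136, 0.168, -0.003]
wrist_force: [-3.8, -0.4, 12.2]
width: 0.001
grip_force: 6.0
```

Call:
servo_tool([
  [0,0,-0.002,0,0,0,1],
  [0,0,-0.002,0,0,0,1],
  [0,0,-0.002,0,0,0,1],
  [0,0,-0.002,0,0,0,1],
])

```text
time: 24.7
tool_pos: [0.5435, 0.1825, 0.0909]
tcp_rot: [-3.136, 0.168, -0.003]
wrist_force: [-4.0, -0.9, 13.2]
width: -0.0
grip_force: 6.5
```

Call:
servo_tool([
  [0,0,0.05,0,0,0,1],
  [0,0,0.2,0,0,0,1],
  [0,0,0.2,0,0,0,0.8],
  [0,0,0.2,0,0,0,0.6],
  [0,0,0.2,0,0,0,0.4],
  [0,0,0.2,0,0,0,0.4],
  [0,0,0.2,0,0,0,0.4],
  [0,0,0.2,0,0,0,0.4],
  [0,0,0.2,0,0,0,0.4],
])

```text
time: 25.6
tool_pos: [0.5423, 0.1821, 0.1183]
tcp_rot: [3.137, -0.168, -0.001]
wrist_force: [-0.4, 0.2, -0.3]
width: 0.601
grip_force: 0.0
```

Call:
servo_tool([
  [0,0,-0.15,0,0,0,0.4],
  [0,0,-0.3,0,0,0,0.4],
  [0,0,-0.4,0,0,0,0.4],
  [0,0,-0.45,0,0,0,0.4],
  [0,0,-0.475,0,0,0,0.4],
  [0,0,-0.475,0,0,0,0.4],
  [0,0,-0.475,0,0,0,0.4],
  [0,0,-0.475,0,0,0,0.4],
])

```text
time: 26.4
tool_pos: [0.5433, 0.1824, 0.0484]
tcp_rot: [-3.136, 0.168, -0.003]
wrist_force: [0.4, -0.1, -0.3]
width: 0.599
grip_force: 0.0
```

Call:
servo_tool([
  [0,0,0,0,0,0,0.6],
  [0,0,0,0,0,0,0.8],
  [0,0,0,0,0,0,1],
  [0,0,0,0,0,0,1],
  [0,0,0,0,0,0,1],
  [0,0,0,0,0,0,1],
], newtons=50)

```text
time: 27.0
tool_pos: [0.5427, 0.182, 0.0481]
tcp_rot: [3.137, -0.168, 0.001]
wrist_force: [-0.3, -2.3, 6.0]
width: 0.245
grip_force: 50.0
```

Call:
servo_tool([
  [0,0,0.03,0,0,0,1],
  [0,0,0.08,0,0,0,1],
  [0,0,0.15,0,0,0,1],
  [0,0,0.3,0,0,0,1],
  [0,0,0.5,0,0,0,1],
  [0,0,0.7,0,0,0,1],
  [0,0,0.7,0,0,0,1],
  [0,0,0.7,0,0,0,1],
  [0,0,0.7,0,0,0,1],
])

```text
time: 27.9
tool_pos: [0.5408, 0.1818, 0.1502]
tcp_rot: [3.136, -0.168, -0.005]
wrist_force: [-0.7, -1.0, -4.5]
width: 0.245
grip_force: 49.4
```

Call:
servo_tool([
  [-0.03,-0.2,0,0,0,0,1],
  [-0.07,-0.45,0,0,0,0,1],
  [-0.1,-0.7,0,0,0,0,1],
  [-0.129,-0.836,0,0,0,0,1],
])

```text
time: 28.3
tool_pos: [0.5207, 0.0544, 0.1496]
tcp_rot: [3.135, -0.169, -0.008]
wrist_force: [-0.4, 0.3, -5.3]
width: 0.25
grip_force: 49.9
```

Call:
servo_tool([
  [-0.03,-0.25,0,0,0,0,1],
  [-0.07,-0.5,0,0,0,0,1],
  [-0.1,-0.7,0,0,0,0,1],
  [-0.129,-0.836,0,0,0,0,1],
])

```text
time: 28.7
tool_pos: [0.5015, -0.0703, 0.1498]
tcp_rot: [-3.137, 0.17, 0.007]
wrist_force: [0.4, 0.4, -3.6]
width: 0.241
grip_force: 50.1
```

Call:
servo_tool([
  [-0.03,-0.25,0,0,0,0,1],
  [-0.07,-0.5,0,0,0,0,1],
  [-0.1,-0.7,0,0,0,0,1],
  [-0.129,-0.8,0,0,0,0,1],
  [-0.129,-0.836,0,0,0,0,1],
  [-0.129,-0.836,0,0,0,0,1],
  [-0.129,-0.836,0,0,0,0,1],
  [-0.129,-0.836,0,0,0,0,1],
  [-0.129,-0.836,0,0,0,0,1],
  [-0.129,-0.836,0,0,0,0,1],
])

```text
time: 29.7
tool_pos: [0.4846, -0.1933, 0.1525]
tcp_rot: [-3.137, 0.166, -0.0]
wrist_force: [0.5, -0.9, -4.7]
width: 0.246
grip_force: 50.2
```

Call:
servo_tool([
  [0,-0.005,-0.2,0,0,0,1],
  [0,-0.005,-0.4,0,0,0,1],
  [0,-0.005,-0.5,0,0,0,1],
  [0,-0.005,-0.55,0,0,0,1],
  [0,-0.005,-0.55,0,0,0,1],
  [0,-0.005,-0.55,0,0,0,1],
  [0,-0.005,-0.55,0,0,0,1],
  [0,-0.005,-0.55,0,0,0,1],
])

```text
time: 30.5
tool_pos: [0.4854, -0.1953, 0.0713]
tcp_rot: [3.136, -0.168, 0.004]
wrist_force: [-0.3, -0.2, -4.5]
width: 0.247
grip_force: 50.2
```

Call:
servo_tool([
  [0,0,-0.03,0,0,0,1],
  [0,0,-0.06,0,0,0,1],
  [0,0,-0.09,0,0,0,1],
  [0,0,-0.11,0,0,0,1],
  [0,0,-0.11,0,0,0,1],
  [0,0,-0.11,0,0,0,1],
  [0,0,-0.11,0,0,0,1],
])

```text
time: 31.2
tool_pos: [0.4845, -0.1949, 0.0535]
tcp_rot: [3.137, -0.168, 0.0]
wrist_force: [0.6, 0.2, -4.8]
width: 0.245
grip_force: 50.3
```

Call:
servo_tool([
  [0,0,-0.008,0,0,0,1],
  [0,0,-0.016,0,0,0,1],
  [0,0,-0.02,0,0,0,1],
  [0,0,-0.02,0,0,0,1],
  [0,0,-0.02,0,0,0,1],
])

```text
time: 31.7
tool_pos: [0.4846, -0.1949, 0.0511]
tcp_rot: [3.137, -0.168, 0.001]
wrist_force: [-2.5, 1.3, 2.8]
width: 0.248
grip_force: 51.3
```

Seated at the expected height (contact force of about 7 N). I'll release and retreat.

Call:
servo_tool([
  [0,0,0,0,0,0,0.7],
  [0,0,0,0,0,0,0.5],
  [0,0,0,0,0,0,0.4],
  [0,0,0,0,0,0,0.4],
  [0,0,0.1,0,0,0,0.4],
  [0,0,0.3,0,0,0,0.4],
  [0,0,0.6,0,0,0,0.4],
  [0,0,0.9,0,0,0,0.4],
  [0,0,1,0,0,0,0.4],
])

```text
time: 32.6
tool_pos: [0.4873, -0.1961, 0.2062]
tcp_rot: [3.134, -0.167, 0.014]
wrist_force: [1.1, -0.8, 1.1]
width: 0.602
grip_force: 0.0
```

Call:
servo_tool([
  [-0.1,-0.3,0,0,0,0,0.4],
  [-0.2,-0.6,0,0,0,0,0.4],
  [-0.3,-0.9,0,0,0,0,0.4],
  [-0.4,-1,0,0,0,0,0.4],
])

```text
time: 33.0
tool_pos: [0.4235, -0.3482, 0.2]
tcp_rot: [3.135, -0.171, 0.0]
wrist_force: [-0.8, -0.3, -0.2]
width: 0.602
grip_force: 0.0
```

Call:
servo_tool([
  [-0.1,-0.3,0,0,0,0,0.4],
  [-0.2,-0.6,0,0,0,0,0.4],
  [-0.3,-0.9,0,0,0,0,0.4],
  [-0.4,-1,0,0,0,0,0.4],
])

```text
time: 33.4
tool_pos: [0.3631, -0.4986, 0.1996]
tcp_rot: [3.136, -0.171, -0.0]
wrist_force: [0.8, 0.3, 0.2]
width: 0.597
grip_force: 0.0
```

Run:
```python
from m import *
a=avg('top');b=avg('side')
s=cen(yel(a),(324.66,237.49),4),cen(yel(b),(322.98,203.05),4);print(s,tri(*s),bot.read_state()['time'])
z=lambda im,u,v,s:cv2.resize(im[v-s*3//4:v+s*3//4,u-s:u+s].astype(np.uint8)[:,:,::-1],(400,300),interpolation=cv2.INTER_CUBIC)
cv2.imwrite('pics/z7.png',np.vstack([np.hstack([z(a,323,232,28),z(a,183,207,28)]),np.hstack([z(b,318,206,28),z(b,243,272,28)])]))
```

```text
(array([324.99, 237.61]), array([323.36, 203.24])) (array([ 0.4637, -0.1941,  0.0616]), array([ 0.14,  0.33, -0.45, -0.04])) 33.9
```

View pics/z7.png

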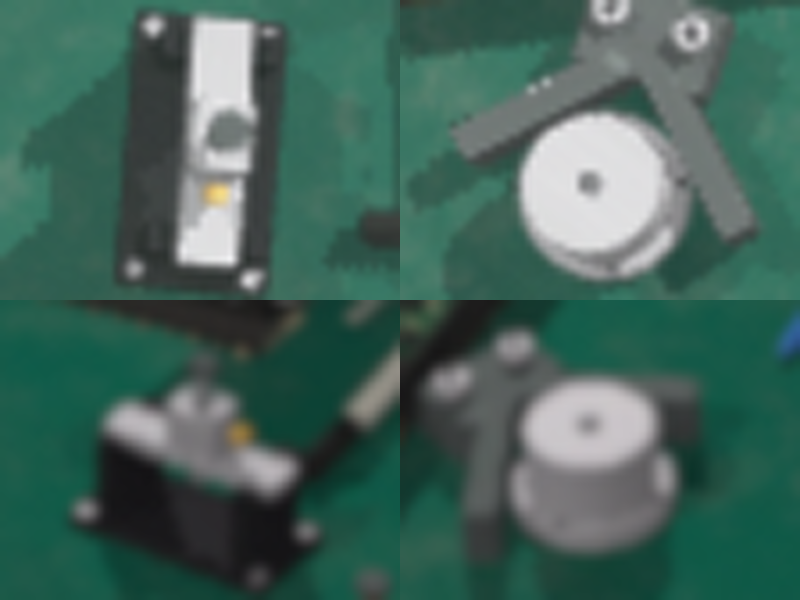

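The gauge stands flat in its rest with the head lower, and the part in the stop hasn't moved. I'll hand in.

```bash
python3 -c "
from workcell import bot
print(bot.finish_job())"
```

```text
the job is handed in; nothing more can be done
None
```

I measured the hole in the corner-stop part at about 11–12 mm deep (from arm height; the gauge itself was not read), stood the gauge back in its rest with the rod out, left the part in the stop, and handed the job in; the hand-in returned no verdict.

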